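# Read the notched filter plate over the work lamp

### The arm

A 6-joint arm with a two-finger parallel gripper is mounted at the origin on the work surface. World frame = base frame: x ahead of the robot, y to its left, z up, the work surface at z = 0. Lengths are in m, angles in rad, forces in N, time in s.
With the tool pointing down it reaches from about 0.35 to 0.875 m from the base axis. Payload 4.2 kg.
Tool frame: the origin (TCP) lies midway between the tips of the shut fingers; the grasp point (between the pads) lies 19 mm behind it; z points along the fingers, y is the line along which they close (so a half turn about z gives the same grasp; the last joint's range is limited). The gripper opens to 87 mm and grips with 3 to 60 N. Pads are 19 mm wide; open, the fingers measure 117 mm over their backs; the gripper's body (75 mm by 190 mm) begins 51 mm behind the grasp point.
Start: joints at [-1.058, 0.385, 0.008, 0, -1.194, -0.259], TCP at [0.157, -0.605, 0.223] pointing down, gripper open.
Joint ranges: [-3.14, 3.14], [-1.21, 2.06], [-1.07, 1.41], [-3.16, 2.05], [-2.99, -0.16], [-3.1, 3.1]. Speed limits (rad/s): [2.79, 2.79, 3.14, 3.14, 3.14, 3.14].

### API

Orientations are given as a unit quaternion [x, y, z, w].
In Python, from cell import arm gives the robot as it stands. The module is installed in compiled form; this text tells all that it offers. Calls block until the motion is done:
- arm.move_ptp(position, orientation): joint-space move of the TCP to a pose.
- arm.move_l(position, orientation=None, v=0.15, contact_N=None): straight line of the TCP; orientation=None keeps the orientation; v is the mean speed in m/s. With contact_N (N) it stops when the force on the tool has changed by that much, and returns True; else False.
- arm.set_joints(angles): joint-space move.
- arm.move_gripper(opening, grasp_force=None): opening from 0.0 (shut) to 1.0 (fully open); grasp_force is the grip in N (None keeps the last); returns when the fingers have stopped.
- arm.wait(seconds).
- arm.ik(position, orientation): joint angles nearest the present ones, or None.
- arm.observe(): the state.
- arm.grab_frame(name): name is "scene" or "top"; returns the picture (400x640x3 uint8, blue, green, red); there is no depth.
- arm.camera_model(name): a dict with "mtx" (3x3 intrinsics, pixels), "dist" ([k1, k2, p1, p2, k3] as OpenCV has them; the pictures are not rectified), "R" (3x3) and "t" (3): a world point X has camera coordinates R X + t. Camera axes: x right, y down, z forward; pixel columns grow to the right and rows downward; lengths in m; the calibration is good to about 2 mm. A picture is of the moment at which its call begins. camera_model takes no time and is no camera call.
A pose or a line that the arm cannot do raises arm.MotionError and nothing moves.
- arm.job_done(): hands the job in; it is judged then, once.
The state is a dict: "clock": time; "joint_positions": joint angles; "joint_velocities": joint speeds; "tau": joint torques, N m; "eef_pos": TCP position; "orientation": TCP orientation; "ft_force": force on the tool from outside, world axes, zero at the start; "ft_torque": the same for the moment, N m; "gripper_width": opening from 0.0 (shut) to 1.0 (fully open); "grip_force": force on a finger pad.
Only numpy, scipy, OpenCV 4.12 (cv2) and the standard library are available. Lean on these libraries where they do the work, as an engineer would, in place of code of your own. Each camera call takes 0.05 s, during which the arm holds its last target. There are 200 camera calls.

### The job

Three filter plates stand on edge in the wooden rack; take the one that has a small notch in a top corner: the notch marks its frosted end, and when you face its label side the notch is at the top left. Grip it by the clear part, keeping the fingers off the frosted end, lift it out and finish while still holding it steady over the flat work lamp: frosted end about 10 cm above the middle of the lit face, long edges level, label side tipped upward to about 45 degrees. Leave the other plates and everything else on the bench where they are, and do not put the plate down or let go.

Things in the scene. Friction and masses are not known exactly. Their poses are not given: they have to be found in the camera images.
- notched_plate: the notched filter plate: a rigid green glass plate 110 mm long (its x), 8 mm thick (its y), 60 mm tall (its z), about 130 g, standing on a long edge in a rack slot. Origin at the centre of the plate (half-way along, through and up). +x points to the frosted end, +y out of the label side, +z to the long edge that has the notch (up at the start). The notch is a 14 mm square step cut out of the corner at +x, +z. The clear part runs from x = -55 to x = +21 mm
- frosted_end: the frosted (white) last 34 mm of the notched plate, x = +21 to +55 mm; origin at its centre, 38 mm along +x from the plate's centre; axes as the plate's. A paper label 26 x 36 mm is stuck on its +y side. Not to be touched with the fingers
- rack: fixed wooden rack 130 mm (its x, along the slots) by 150 mm (its y); three slots side by side 50 mm apart (y = -50, 0, +50 mm), each 11 mm wide and open above and at the ends; slot floor 12 mm and slot lips 28 mm above the bench, so the plates stand out 44 mm above the lips. Origin at the centre of its underside. May be turned any way; any plate may be in any slot; the rack and the lamp may trade sides
- lamp: the flat black work lamp lying face up, 150 x 110 x 27 mm (x, y, z), fixed to the bench; origin at the centre of its underside
- lamp_face (a point): centre of the lit face of the flat black work lamp lying face up on the bench, fixed: lamp 150 x 110 mm (x, y), lit face 27 mm above the bench, z up
- plain_plate_a: filter plate of the same size and glass as the notched one, frosted at one end too, but with four square corners; stands in another slot. Leave it alone. Origin at its centre; its own +x to its frosted end, +y out of its label side; it may face either way
- plain_plate_b: filter plate of the same size and glass as the notched one, frosted at one end too, but with four square corners; stands in another slot. Leave it alone. Origin at its centre; its own +x to its frosted end, +y out of its label side; it may face either way
- jar: lidded glass screw jar, 56 mm across, 70 mm tall, standing between rack and lamp. Bystander, leave alone
- screwdriver: screwdriver lying between rack and lamp, roughly along x. Bystander, leave alone
- oil_can: grey oil can, 60 mm across, 120 mm tall, towards the far edge. Bystander, leave alone
- mug: white mug, 76 mm across, 85 mm tall, towards the far edge. Bystander, leave alone
- wrench: open-ended wrench lying at the right side. Bystander, leave alone
- bearing: steel bearing ring, 52 mm across, 16 mm high, at the left side. Bystander, leave alone
- brush: hand brush lying at the right front. Bystander, leave alone
Not all that is in view belongs to the job. Of the things that look like the lamp, the largest one is meant.

How it is judged:
On the way:
1. the gripper has lifted the notched plate out of the rack (height (world z) of notched_plate above 0.09 m and contact force between the fingers and notched_plate above 1 N and contact force between notched_plate and rack below 0.1 N), for 0.2 s.
At the end, for the whole second after the job is handed in: Fingers hold the notched plate by its clear part, still, nothing else carrying it; frosted end's centre within 35 mm sideways of the lit face's centre and 60 to 160 mm above it; label side's normal within 56 degrees of straight up; long edges within 17 degrees of level (contact force between the fingers and notched_plate above 1 N and contact force between the fingers and frosted_end below 0.2 N and horizontal distance between frosted_end and lamp_face below 0.035 m and z of frosted_end in the frame of lamp_face between 0.06 and 0.16 m and angle between notched_plate's own y axis and vertical below 0.98 rad and angle between notched_plate's own x axis and vertical between 1.27 and 1.87 rad and linear speed of notched_plate below 0.03 m/s and angular speed of notched_plate below 0.3 rad/s and contact force between notched_plate and rack below 0.1 N and contact force between notched_plate and lamp below 0.1 N); the arm keeps its last pose, push and grip.
It fails at once if the fingers press on the frosted end (contact force between the fingers and frosted_end above 1 N).
It fails at once if another plate is disturbed (moved over 25 mm) (distance of any of plain_plate_a, plain_plate_b from where it was at the start of the episode above 0.025 m).
It fails at once if a bystander is moved over 40 mm (distance of any of jar, screwdriver, oil_can, mug, wrench, bearing, brush from where it was at the start of the episode above 0.04 m).
It also fails if it takes over 38 s, if anything falls off the work surface, if the arm or the gripper's body presses on something with over 40 N, if the wrist force passes 120 N, or if a joint passes its speed limit or range.

## Working session

There is one attempt and no reset: what is moved stays moved. The work goes in short steps, each a Python script; the robot and the scene stay as the last script left them, time stands still between calls to the robot, and variables do not carry over. Pictures are saved under pics/ and viewed, at most 10 in all, crops included, and the job is handed in when it is done.

```bash
mkdir -p pics
python3 - <<'E'
from cell import arm
import cv2,numpy as np
for n in("scene","top"):
    cv2.imwrite(f"pics/{n}0.png",arm.grab_frame(n)); m=arm.camera_model(n)
    R=np.array(m["R"]);print(n,np.round(m["mtx"],1).tolist(),np.round(m["dist"],3),np.round(-R.T@np.array(m["t"]),3),np.round(R,2).tolist())
E
```

```text
scene [[376.4, 0.0, 329.1], [0.0, 376.4, 197.2], [0.0, 0.0, 1.0]] [-0.008  0.     0.     0.     0.   ] [ 1.237 -0.019  0.841] [[0.0, 1.0, -0.01], [0.76, -0.01, -0.66], [-0.66, -0.0, -0.76]]
top [[430.5, 0.0, 324.7], [0.0, 430.5, 195.7], [0.0, 0.0, 1.0]] [0. 0. 0. 0. 0.] [0.361 0.006 1.38 ] [[0.01, -1.0, 0.02], [-0.99, -0.01, -0.15], [0.15, -0.01, -0.99]]
```

View pics/scene0.png

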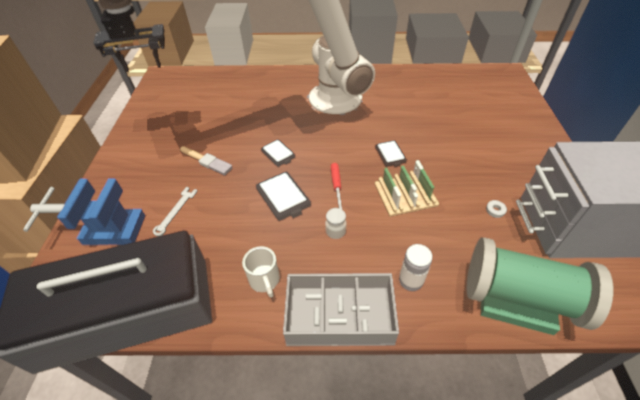

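View pics/top0.png

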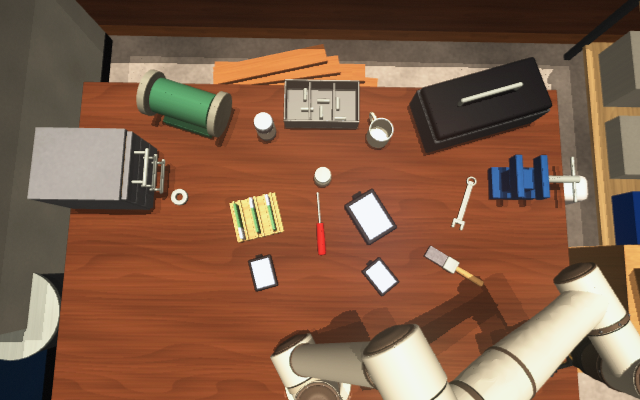

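Rack is at about (407,190) in scene and (257,217) in top. The largest lamp is at (283,194) in scene and (371,216) in top. I'll enlarge the rack in both views.

Run:
```python
import cv2,numpy as np
s=cv2.imread("pics/scene0.png")[155:219,370:446];t=cv2.imread("pics/top0.png")[185:249,222:298]
a=cv2.resize(s,None,fx=10,fy=9,interpolation=cv2.INTER_CUBIC)
cv2.imwrite("pics/c1.png",cv2.resize(s,(760,590),interpolation=cv2.INTER_CUBIC))
cv2.imwrite("pics/c2.png",cv2.resize(t,(760,590),interpolation=cv2.INTER_CUBIC))
```

```text
(no output)
```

View pics/c1.png

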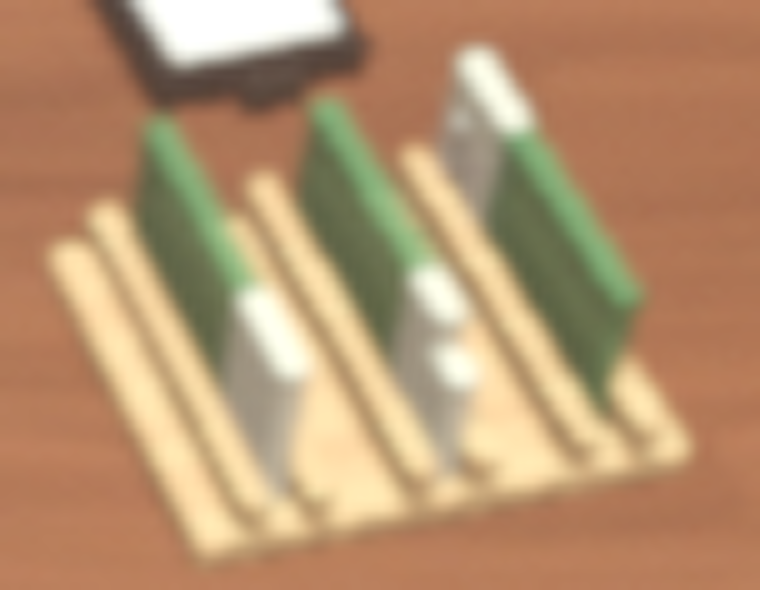

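View pics/c2.png

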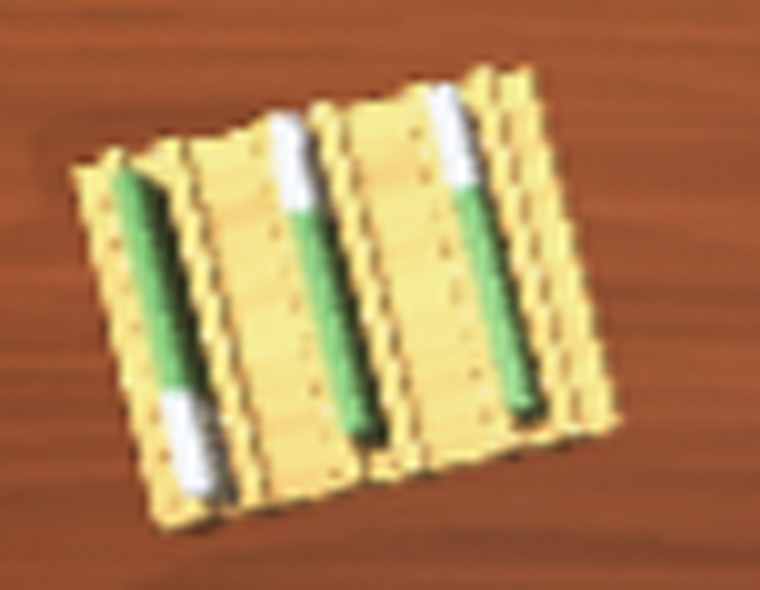

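The middle plate has the notch: scene crop (445,330) shows the step at its white far end. So plate +x points away from the robot and the label faces roughly world +y. Next I'll localise the bright-green top edge and the lamp face in both views.

```bash
cat > h.py <<'E'
from cell import arm
import cv2,numpy as np
from scipy.spatial.transform import Rotation as Ro
def ray(n,px,z):
    m=arm.camera_model(n);R=np.array(m["R"]);c=-R.T@np.array(m["t"])
    p=cv2.undistortPoints(np.array(px,float).reshape(-1,1,2),np.array(m["mtx"]),np.array(m["dist"])).reshape(-1,2)
    d=np.c_[p,np.ones(len(p))]@R
    return c+d*((z-c[2])/d[:,2])[:,None]
def blobs(mask,off,amin):
    k,l,st,ce=cv2.connectedComponentsWithStats(mask.astype(np.uint8))
    return [(st[i,4],ce[i]+off,np.argwhere(l==i)[:,::-1]+off) for i in range(1,k) if st[i,4]>=amin]
def frame(yaw,tilt,flip):
    "plate rotation (x level at yaw, label tipped up by tilt) and matching tool rotation"
    P=Ro.from_euler('z',yaw)*Ro.from_euler('x',tilt)
    M=P.as_matrix();s=-1 if flip else 1
    y=s*M[:,1];z=-M[:,2]
    return P,Ro.from_matrix(np.c_[np.cross(y,z),y,z])
E
python3 - <<'E'
from h import *
for n,(x0,x1,y0,y1),L in(("top",(222,298,185,249),(335,405,180,250)),("scene",(370,446,155,219),(250,315,165,222))):
    im=cv2.imread(f"pics/{n}0.png").astype(int)
    c=im[y0:y1,x0:x1];b,g,r=c[...,0],c[...,1],c[...,2]
    m=(g-r>30)&(g>125)
    for a,ce,px in blobs(m,[x0,y0],8):
        P=ray(n,px,.072)[:,:2];q=P-P.mean(0);v=np.linalg.svd(q)[2][0];v*=np.sign(v[0]);s=q@v
        print(n,"green",a,ce.round(1),P.mean(0).round(4),"yaw",np.degrees(np.arctan2(v[1],v[0])).round(1),"ends",(P.mean(0)+np.outer([s.min(),s.max()],v)).round(3).tolist())
    c=im[L[2]:L[3],L[0]:L[1]];m=c.min(2)>190
    for a,ce,px in blobs(m,[L[0],L[2]],150): 
        h=cv2.minAreaRect(ray(n,px,.027)[:,:2].astype(np.float32));print(n,"lamp",a,ce.round(1),h)
E
```

```text
top green 59 [236.5 215.3] [0.4968 0.2554] yaw 14.8 ends [[0.462, 0.246], [0.531, 0.265]]
top green 63 [270.8 216.6] [0.4945 0.1512] yaw 14.8 ends [[0.459, 0.142], [0.53, 0.161]]
top green 65 [254.4 219.2] [0.4859 0.2008] yaw 14.8 ends [[0.45, 0.191], [0.521, 0.21]]
top lamp 1036 [370.6 215.9] ((0.5060242414474487, -0.1587020605802536), (0.12377689778804779, 0.08389309793710709), 32.236785888671875)
scene green 31 [406.3 174.4] [0.4856 0.1979] yaw 14.3 ends [[0.455, 0.19], [0.516, 0.206]]
scene green 26 [389.3 176.7] [0.4941 0.1485] yaw 14.1 ends [[0.464, 0.141], [0.526, 0.157]]
scene green 38 [426.7 178.2] [0.5011 0.2534] yaw 14.6 ends [[0.468, 0.245], [0.535, 0.262]]
scene lamp 970 [282.3 191.9] ((0.5063616037368774, -0.15896792709827423), (0.12688353657722473, 0.08644846826791763), 31.894500732421875)
```

```bash
cat >> h.py <<'E'
Y0=np.radians(14.7);v=np.array([np.cos(Y0),np.sin(Y0)])
C0=np.r_[np.array([.4858,.1997])+.017*v,.042]   # plate centre in rack
TP=np.array([-.008,0,-.008])                    # TCP in plate axes (tips at z=34 mm)
F=np.array([.506,-.159,.130])                   # wanted frosted centre
def final(yaw,tilt,flip):
    P,T=frame(yaw,tilt,flip)
    return F-P.apply([.038,0,0])+P.apply(TP),T.as_quat()
E
python3 - <<'E'
from h import *
lo=np.array([-3.14,-1.21,-1.07,-3.16,-2.99,-3.1]);hi=np.array([3.14,2.06,1.41,2.05,-.16,3.1])
for f in(0,1):
    g=frame(Y0,0,f)[1].as_quat();p=C0+TP
    for dz in(0,.1): 
        q=arm.ik(p+[0,0,dz],g);print(f,"pick",p,dz,None if q is None else np.round(q,2))
    q=np.array(q)
    for yd in range(-180,180,20):
        t=arm.ik(*final(np.radians(yd),np.radians(45),f))
        if t is not None: t=np.array(t);print(f,yd,t.round(2),"dq",abs(t-q).max().round(2),"margin",min((t-lo).min(),(hi-t).min()).round(2))
E
```

```text
0 pick [0.49424355 0.20401389 0.034     ] 0 [ 0.69  0.45 -0.44 -0.   -0.68 -2.01]
0 pick [0.49424355 0.20401389 0.034     ] 0.1 [ 0.69  0.32 -0.34  0.   -0.92 -2.01]
0 -180 [ 0.26  0.46 -0.68  0.98 -0.97  0.52] dq 2.53 margin 0.39
0 -160 [ 0.16  0.35 -0.89  1.43 -0.78  0.46] dq 2.47 margin 0.18
0 -120 [-0.52  0.2  -0.89 -3.15 -0.31  0.01] dq 3.15 margin 0.01
0 -80 [-0.27  0.15 -0.54 -1.12 -0.34 -1.72] dq 1.12 margin 0.18
0 -60 [-0.44  0.22 -0.45 -1.08 -0.72 -1.39] dq 1.14 margin 0.56
0 -40 [-0.51  0.31 -0.33 -0.96 -1.01 -1.19] dq 1.2 margin 0.74
0 -20 [-0.51  0.41 -0.19 -0.82 -1.26 -1.02] dq 1.2 margin 0.88
0 0 [-0.47  0.51 -0.06 -0.69 -1.46 -0.86] dq 1.16 margin 1.01
0 20 [-0.4   0.6   0.06 -0.55 -1.62 -0.68] dq 1.33 margin 1.13
0 40 [-0.31  0.67  0.14 -0.39 -1.74 -0.49] dq 1.52 margin 1.21
0 60 [-0.21  0.72  0.18 -0.22 -1.79 -0.27] dq 1.74 margin 1.2
0 80 [-0.11  0.74  0.16 -0.04 -1.77 -0.05] dq 1.96 margin 1.22
0 100 [-0.01  0.73  0.07  0.13 -1.69  0.15] dq 2.16 margin 1.14
0 120 [ 0.08  0.69 -0.06  0.31 -1.55  0.32] dq 2.32 margin 1.01
0 140 [ 0.17  0.63 -0.24  0.48 -1.38  0.44] 
[... 502 characters left out ...]
 0.56
1 -40 [-0.51  0.31 -0.33 -0.96 -1.01  1.95] dq 1.2 margin 0.74
1 -20 [-0.51  0.41 -0.19 -0.82 -1.26  2.12] dq 1.2 margin 0.88
1 0 [-0.47  0.51 -0.06 -0.69 -1.46  2.28] dq 1.16 margin 0.82
1 20 [-0.4   0.6   0.06 -0.55 -1.62  2.46] dq 1.33 margin 0.64
1 40 [-0.31  0.67  0.14 -0.39 -1.74  2.65] dq 1.52 margin 0.45
1 60 [-0.21  0.72  0.18 -0.22 -1.79  2.87] dq 1.74 margin 0.23
1 80 [-0.11  0.74  0.16 -0.04 -1.77  3.09] dq 1.96 margin 0.01
1 100 [-0.01  0.73  0.07  0.13 -1.69 -2.99] dq 4.12 margin 0.11
1 120 [ 0.08  0.69 -0.06  0.31 -1.55 -2.83] dq 3.96 margin 0.27
1 140 [ 0.17  0.63 -0.24  0.48 -1.38 -2.7 ] dq 3.84 margin 0.4
1 160 [ 0.24  0.55 -0.45  0.69 -1.18 -2.63] dq 3.77 margin 0.47
```

Run:
```python
from h import *
q=frame(Y0,0,1)[1].as_quat();p=C0+TP
arm.move_gripper(.36)
arm.move_ptp(p+[0,0,.15],q)
arm.move_l(p+[0,0,.045],v=.15)
o=arm.observe();print(o["clock"],o["eef_pos"],o["gripper_width"],p)
s=arm.grab_frame("scene")[110:230,340:500]
cv2.imwrite("pics/a1.png",cv2.resize(s,(800,600),interpolation=cv2.INTER_CUBIC))
```

```text
5.1583 [0.49496419 0.20434019 0.07975056] 0.358429108520166 [0.49424355 0.20401389 0.034     ]
```

View pics/a1.png

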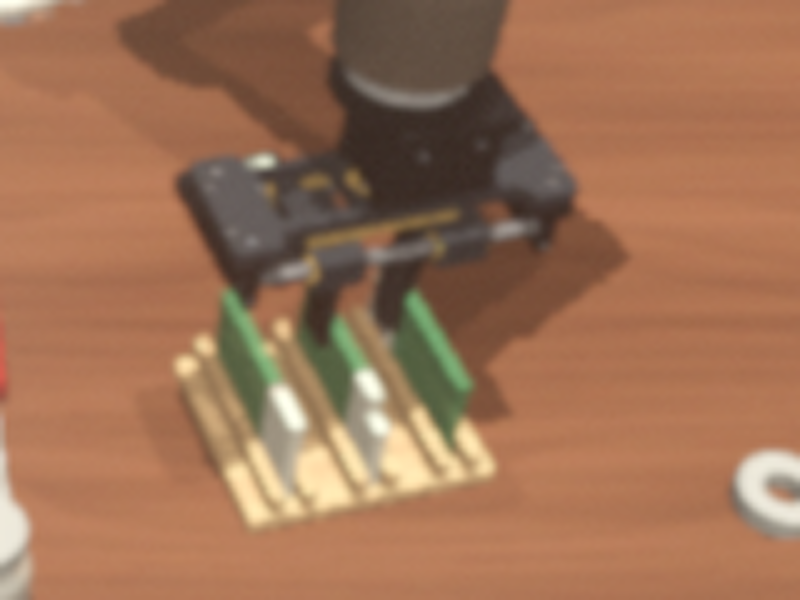

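Fingers (crop tips at about (320,340) and (385,340)) straddle the middle plate's green part, clear of the neighbours. I'll descend, grip and lift.

Run:
```python
from h import *
p=C0+TP
hit=arm.move_l(p,v=.06,contact_N=8);o=arm.observe();print(hit,o["eef_pos"])
if not hit:
    arm.move_gripper(0,25);arm.wait(.3);o=arm.observe();print("grip",o["gripper_width"]*87,o["grip_force"],o["ft_force"])
    arm.move_l(p+[0,0,.03],v=.05);o=arm.observe();print(o["ft_force"],o["grip_force"])
    arm.move_l(p+[0,0,.12],v=.12);o=arm.observe();print(o["clock"],o["gripper_width"]*87,o["grip_force"],o["ft_force"])
    s=arm.grab_frame("scene")[80:230,320:520]
    cv2.imwrite("pics/a2.png",cv2.resize(s,(800,600),interpolation=cv2.INTER_CUBIC))
```

```text
False [0.49451312 0.20419515 0.03415804]
grip 7.856160463973211 24.926920268917456 [ 2.63267652 -4.96976003 -0.28767801]
[-0.13333825  0.6532393  -0.97601793] 24.949334551602078
8.6083 7.772347078559331 24.949428525505937 [-0.41878672 -0.49874605 -2.64127031]
```

View pics/a2.png

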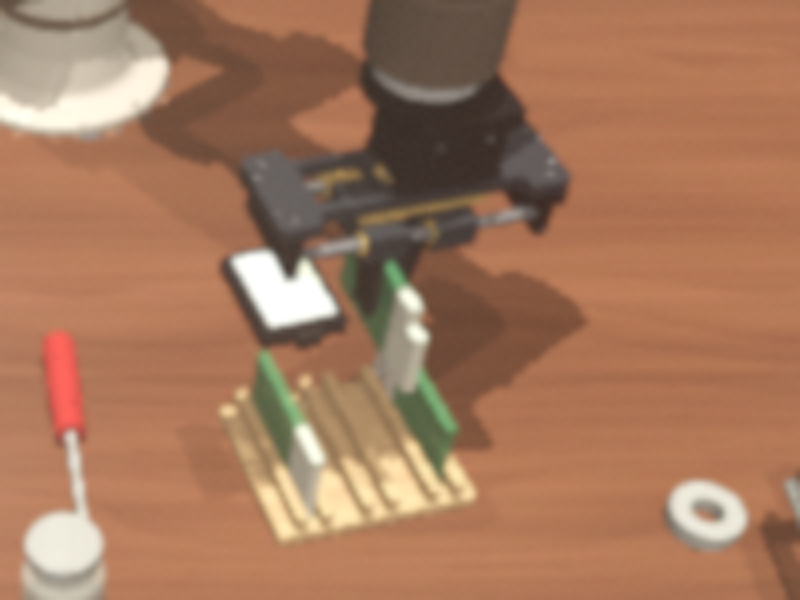

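The plate is out, level, and gripped on the green part (crop (380,270)), and the neighbours are unmoved. I'll carry it to the lamp.

Run:
```python
from h import *
arm.move_l(C0+TP+[0,0,.18],v=.15)
p,q=final(np.radians(-10),np.radians(47),1)
arm.move_ptp(p+[0,0,.06],q)
arm.move_l(p,q,v=.08);arm.wait(.5)
o=arm.observe();print(o["clock"],o["eef_pos"],p,o["orientation"],q,o["gripper_width"]*87,o["grip_force"],o["ft_force"])
s=arm.grab_frame("scene");cv2.imwrite("pics/f_s.png",s);t=arm.grab_frame("top");cv2.imwrite("pics/f_t.png",t)
cv2.imwrite("pics/f.png",np.hstack([cv2.resize(x,(400,400),interpolation=cv2.INTER_CUBIC) for x in(s[100:240,215:355],t[150:290,300:440])]))
```

```text
11.975 [ 0.46173039 -0.14527959  0.12467262] [ 0.46171483 -0.14525024  0.12454401] [ 0.91359689 -0.0798714   0.03486091 -0.39717251] [ 0.91357038 -0.07992705  0.03475327 -0.39723171] 8.002666101456963 24.947707105784502 [ 0.35167864 -0.30928304 -1.44117331]
```

View pics/f.png

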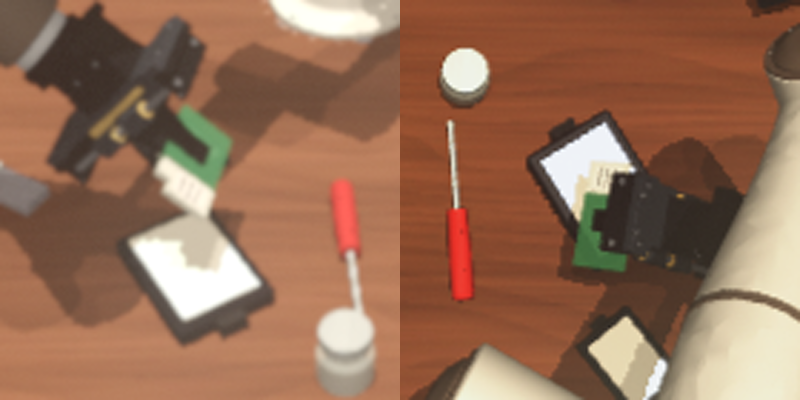

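The label faces up, with the frosted end at scene crop (183,187) and top crop (612,180). Here is a numeric check against the target.

Run:
```python
from h import *
print(F,ray("scene",[[215+183*.35,100+187*.35]],.13),ray("top",[[300+212*.35,150+180*.35]],.13))
o=arm.observe();print(o["clock"],max(abs(np.array(o["joint_velocities"]))),o["grip_force"])
arm.job_done()
```

```text
[ 0.506 -0.159  0.13 ] [[ 0.5051271  -0.15693458  0.13      ]] [[ 0.5031067  -0.15683302  0.13      ]]
12.075 0.0036353335637242133 24.947743673801597
the job is handed in; nothing more can be done
```

I handed the job in at about 12 s, with the notched plate held steady by its clear part over the lamp. Both cameras put its frosted end within about 4 mm of the target, 10 cm above the lit face's centre. The long edges are level and the label is tipped up to about 45°. The other plates and the bystanders in view looked unmoved. `arm.job_done()` returned no verdict.

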